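# Load the mini chopper with chocolate and twist-lock its lid

### The arm

A 6-joint arm with a two-finger parallel gripper is mounted at the origin on the work surface. World frame = base frame: x ahead of the robot, y to its left, z up, the work surface at z = 0. Lengths are in m, angles in degrees, forces in N, time in s.
With the tool pointing down it reaches from about 0.4 to 0.825 m from the base axis. Payload 7 kg.
Tool frame: the origin (TCP) lies midway between the tips of the shut fingers; the grasp point (between the pads) lies 19 mm behind it (hold_point_z is the distance from the TCP to the grasp point, in m); z points along the fingers, y is the line along which they close (so a half turn about z gives the same grasp; the last joint's range is limited). The gripper opens to 88 mm and grips with 3 to 60 N. Pads are 19 mm wide; open, the fingers measure 130 mm over their backs; the gripper's body (78 mm by 193 mm) begins 47 mm behind the grasp point.
Start: joints at [84.116, 20.546, 0.682, 0, -70.136, -16.507], TCP at [0.257, 0.624, 0.189] pointing down, gripper open.
Joint ranges: [-176.03, 176.03], [-82.01, 121.73], [-58.28, 71.71], [-173.87, 95.51], [-174.79, -0.11], [-173.66, 173.66]. Speed limits (degrees/s): [136.94, 136.94, 172.46, 180, 180, 180].

### API

Orientations are given as [roll, pitch, yaw] about the fixed x, y, z axes, in that order (R = Rz(yaw) Ry(pitch) Rx(roll)).
In Python, from plant import get_state, capture, close_job, hold_point_z gives the robot as it stands.
- The arm moves only by the shell command python3 -m inch 'ROWS' [FORCE]. ROWS is text: rows parted by semicolons, each of 5 numbers parted by spaces: the shift along the tool's x, y, z normalised to -1 to 1, where 1 is 0.15 m, then the turn about the tool's z normalised to -1 to 1, where 1 is 360 degrees, then the opening, from 0 (shut) to 1 (fully open). In form: tx ty tz spin grip; .... A call has exactly 8 rows; each row shifts and turns the commanded pose from where the row before left it, along the tool's axes as they then stand; what a row does not reach is not made up. A row lasts 1/8 s, in which the tool goes at most 62.5 mm and 10.7 degrees, less where a joint would pass 70% of its speed; a pose out of reach is approached as far as the arm can. A call with a number of a shift or a turn outside -1 to 1 is refused whole. A call with a gripper value outside its range is refused whole. The fingers move at their own pace and stop on an object; FORCE is the grip in N (left out, the last holds). Time passes only in rows, so rows that do not move let the fingers close, or fill a call up. It gives the time, the measured TCP pose, the force, the opening and the grip force at its end, in the units of the state.
- get_state(): the state, without advancing time (a new reading comes with each control period).
- capture(name): name is "side" or "top" or "wrist"; returns a dict with "color" (400x640x3 uint8, blue, green, red), "mtx" (3x3 intrinsics, pixels), "R" (3x3) and "t" (3): a world point X has camera coordinates R X + t. Camera axes: x right, y down, z forward; pixel columns grow to the right and rows downward; lengths in m; the calibration is good to about 2 mm. A picture is of the moment at which its call begins. There is no depth.
- close_job(): hands the job in; it is judged then, once.
The state is a dict: "time_s": time; "joints": joint angles; "qd": joint speeds; "joint_torque": joint torques, N m; "tcp_pos": TCP position; "eef_rot": TCP orientation; "contact_force": force on the tool from outside, world axes, zero at the start; "moment": the same for the moment, N m; "gripper_width": finger opening in m; "gripper_force": force on a finger pad.
Only numpy, scipy, OpenCV 4.12 (cv2) and the standard library are available. Lean on these libraries where they do the work, as an engineer would, in place of code of your own. Each camera call takes 0.05 s, during which the arm holds its last target. There are 200 camera calls.

### The job

Get the mini chopper ready to chop: swing the hinged lid of the aluminium tin up and over until it rests open by itself, and put every piece of cooking chocolate from the tin into the chopper's bowl. Then set the chopper's lid on the bowl and turn it while pressing down until it drops in, then turn it clockwise to its stop so that it locks. Leave the empty tin shut, and do not disturb the glass bowl or the tray with the pastry wheel and the scraper.

Things in the scene. Friction and masses are not known exactly. Their poses are not given: they have to be found in the camera images.
- tin: Brushed-aluminium tin, fixed to the worktop: 170 mm along its x, 240 mm along its y, 65 mm high, walls and floor 4 mm thick. Origin: centre of the underside, on the worktop. x points to its back, where the lid is hinged; -x is its front, turned more or less to the robot. The chocolate lies flat on its floor, 4 mm above the worktop.
- tin_lid (a joint): Angle of the tin's lid: 0 shut and level, growing as the front edge rises; 1.57 upright; 1.95 at its stop, leaning back. It swings freely about the tin's y (0.2 to 0.35 kg): let go below upright it falls shut by its weight, past upright it falls back to its stop and stays. Panel 176 x 246 x 4 mm, shut it lies on the 65 mm high walls; its free edge is 173 mm from the hinge.
- tin_lid_knob (a point): Centre of the wooden knob on the lid's outer face: head 30 mm wide along the tin's y, 20 mm along x, 18 mm high, on a stem 12 mm thick, 14 mm tall. Lid shut: 92 mm above the worktop, 65 mm in front of the tin's origin. It is 150 mm from the hinge along the panel, 27 mm from the panel's underside. Pinched across its 30 mm width it pivots between the fingertips as the lid swings.
- tin_lid_hinge (a point): Middle of the lid's hinge line, on the tin's back rim: 85 mm behind the tin's origin, 65 mm above the worktop; the hinge runs along the tin's y axis.
- chopper: Mini chopper, held fast by suction feet: white motor base 185 x 155 mm, 54 mm high, black panel with two buttons on its front (-x) face; on it a clear round bowl, 140 mm across outside at the rim, 160 mm above the worktop. Origin: on the worktop below the bowl's centre; z up, x to its back.
- chopper_mouth (a point): Centre of the bowl's rim, 160 mm up. Just inside the rim is a grey ledge (inner radius 55 mm, top 2 mm below the rim, 7 mm thick), broken by 4 notches 22 degrees wide, centred 32, 122, 212 and 302 degrees anticlockwise from the chopper's x, seen from above. A lug dropped through a notch slides clockwise under the ledge about 34 degrees to a hard stop; anticlockwise it is blocked.
- chopper_floor (a point): Centre of the bowl's inner floor, 64 mm above the worktop. Inside, the bowl is about 120 mm across at the floor, 130 mm at the rim; a hub 22 mm thick stands in the middle, up to 102 mm above the worktop, with two thin steel blades, below 83 mm.
- chopper_lid: Loose round lid, 0.1 to 0.25 kg: grey disc 146 mm across, 6 mm thick; under it a grey plug 104 mm across, 18 mm deep, with 4 lugs at its foot (14 mm wide, 6 mm high, out to radius 62 mm) on the lid's +x, +y, -x and -y axes; white marks on the disc show them. Origin: centre of the plug's underside; z up. It starts right way up on the worktop, standing on the plug.
- chopper_lid_grip (a point): Middle of the lid's black bar grip: 72 mm long (lid's x), 22 mm wide (lid's y), 24 to 48 mm above the lid's origin. With the lugs on the ledge the lid's origin is 2 mm below the rim; with the lugs in the notches it drops 16 mm, until the disc lies on the rim. Locked, the bar is parallel or square to the chopper's x axis; any of the four quarter turns is right.
- chocolate_1: Piece of dark cooking chocolate, two squares side by side, 36 mm long (its x), 26 mm wide (its y), 16 mm high, 17 g, its upper half 22 mm wide; origin: centre of its underside. Between three and five such pieces lie in the tin; a piece with no pose at the start is absent.
- chocolate_2: Piece of dark cooking chocolate, two squares side by side, 36 mm long (its x), 26 mm wide (its y), 16 mm high, 17 g, its upper half 22 mm wide; origin: centre of its underside. Between three and five such pieces lie in the tin; a piece with no pose at the start is absent.
- chocolate_3: Piece of dark cooking chocolate, two squares side by side, 36 mm long (its x), 26 mm wide (its y), 16 mm high, 17 g, its upper half 22 mm wide; origin: centre of its underside. Between three and five such pieces lie in the tin; a piece with no pose at the start is absent.
- chocolate_4: Piece of dark cooking chocolate, two squares side by side, 36 mm long (its x), 26 mm wide (its y), 16 mm high, 17 g, its upper half 22 mm wide; origin: centre of its underside. Between three and five such pieces lie in the tin; a piece with no pose at the start is absent.
- chocolate_5: Piece of dark cooking chocolate, two squares side by side, 36 mm long (its x), 26 mm wide (its y), 16 mm high, 17 g, its upper half 22 mm wide; origin: centre of its underside. Between three and five such pieces lie in the tin; a piece with no pose at the start is absent.
- glass_bowl: Small glass bowl, 110 mm across, 50 mm high, standing behind the work; leave it alone. Origin: centre of its underside.
- tray: Shallow aluminium tray 160 x 300 mm, 18 mm high, behind the work; leave it alone. Origin: centre of its underside.
- pastry_wheel: White plastic pastry wheel lying on the tray, 160 mm long, 16 mm high; leave it alone.
- scraper: Stainless dough scraper lying on the tray, 92 x 122 mm, 20 mm high; leave it alone.

How it is judged (in metres and radians):
On the way, in this order (a step that is already met when the one before it is completed fails the run):
1. the tin's lid rests open by itself, past upright against its stop, the gripper away from its knob (value of joint tin_lid above 1.8 rad and velocity of joint tin_lid between -0.05 and 0.05 rad/s and distance between the grasp point and tin_lid_knob above 0.08 m), for 0.3 s.
2. every piece of chocolate lies in the chopper's bowl (horizontal distance between each of chocolate_1, chocolate_2, chocolate_3, chocolate_4, chocolate_5 and chopper below 0.068 m and z of chocolate_1 in the frame of chopper between 0.058 and 0.142 m and z of chocolate_2 in the frame of chopper between 0.058 and 0.142 m and z of chocolate_3 in the frame of chopper between 0.058 and 0.142 m and z of chocolate_4 in the frame of chopper between 0.058 and 0.142 m and z of chocolate_5 in the frame of chopper between 0.058 and 0.142 m), for 0.2 s.
3. the chopper's lid has dropped in, its disc on the rim (z of chopper_lid in the frame of chopper_mouth below -0.0145 m and horizontal distance between chopper_lid and chopper below 0.006 m and angle between chopper_lid's own z axis and vertical below 0.06 rad), for 0.2 s.
4. the lid is turned clockwise to its stop (all of step 3 and (angle between the x axis of chopper_lid and the x axis of chopper, either way round below 0.12 rad or angle between the x axis of chopper_lid and the y axis of chopper, either way round below 0.12 rad)), for 0.2 s.
At the end, for the whole second after the job is handed in: All chocolate is in the bowl; the chopper's lid is at rest, its disc on the rim (3.5 mm in height, 6 mm off centre), turned clockwise to within 7 degrees of locked (bar parallel or square to the chopper's x axis); the tin's lid is shut (below 0.06 rad) (all of step 2 and all of step 4 and value of joint tin_lid below 0.06 rad and linear speed of chopper_lid below 0.02 m/s); the robot touches nothing.
It fails at once if the glass bowl is shifted by more than 3 cm (distance of glass_bowl from where it was at the start of the episode above 0.03 m).
It fails at once if the aluminium tray is shifted by more than 3 cm (distance of tray from where it was at the start of the episode above 0.03 m).
It fails at once if the pastry wheel is shifted by more than 3 cm (distance of pastry_wheel from where it was at the start of the episode above 0.03 m).
It fails at once if the scraper is shifted by more than 3 cm (distance of scraper from where it was at the start of the episode above 0.03 m).
Of chocolate_1, chocolate_2, chocolate_3, chocolate_4, chocolate_5 only 3 to 5 are there at a start; the rules pass over those that are not, and their reading is None.
At some moment in a run one of chocolate_1, chocolate_2, chocolate_3, chocolate_4, chocolate_5, chopper_lid may be knocked a few centimetres aside while the robot is not near it.
It also fails if it takes over 210 s, if anything falls off the work surface, if the arm or the gripper's body presses on something with over 40 N, if the wrist force passes 120 N, or if a joint passes its speed limit or range.

## Working session

There is one attempt and no reset: what is moved stays moved. The work goes in short steps, Python scripts to look and compute and a shell command to move; the robot and the scene stay as the last step left them, time stands still between calls to the robot, and variables do not carry over. Pictures are saved under pics/ and viewed, at most 14 in all, crops included, and the job is handed in when it is done.

```bash
ls; mkdir -p pics; cat > h.py <<'E'
import numpy as np, cv2
from plant import get_state, capture, close_job, hold_point_z
def ray(c,u,v):
    d=c["R"].T@np.linalg.solve(c["mtx"],[u,v,1.]); o=-c["R"].T@c["t"]; return np.array(o).ravel(),d.ravel()
def onz(c,u,v,z):
    o,d=ray(c,u,v); return o+d*(z-o[2])/d[2]
def proj(c,X):
    p=c["mtx"]@(c["R"]@np.array(X,float)+np.ravel(c["t"])); return p[:2]/p[2]
E
python3 - <<'E'
from h import *
for n in ("top","side","wrist"):
    c=capture(n); cv2.imwrite(f"pics/a_{n}.png",c["color"]); print(n,c["mtx"].round(1).tolist(),ray(c,320,200)[0].round(3), ray(c,320,200)[1].round(3))
s=get_state(); print(hold_point_z,s["tcp_pos"],s["eef_rot"])
E
```

```text
pics
top [[371.2, 0.0, 313.4], [0.0, 371.2, 199.1], [0.0, 0.0, 1.0]] [ 0.46  -0.006  1.009] [ 0.126 -0.024 -0.992]
side [[456.4, 0.0, 315.3], [0.0, 456.4, 201.1], [0.0, 0.0, 1.0]] [ 0.083 -0.636  1.019] [ 0.425  0.518 -0.743]
wrist [[299.7, 0.0, 319.7], [0.0, 299.7, 199.2], [0.0, 0.0, 1.0]] [0.323 0.598 0.384] [-0.247  0.099 -0.964]
0.0188 [0.2570024  0.62372583 0.18806812] [ 1.79929184e+02 -7.87556811e-03 -2.23953270e+01]
```

View pics/a_top.png

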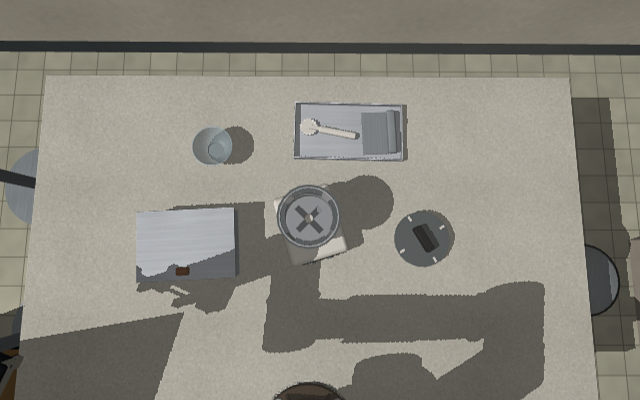

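View pics/a_side.png

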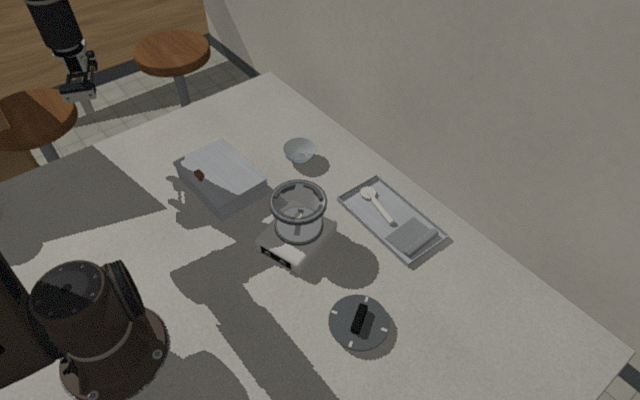

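The top view shows the shut tin (corners about 136,212 / 236,207 / 238,277 / 137,280) with its knob at (182,271). The chopper rim is centred near (308,216) and the chopper lid near (424,239). In the side view the knob is at (199,175), the rim near (299,200) and the lid near (360,323).

```bash
python3 - <<'E'
from h import *
c=cv2.imread("pics/a_top.png"); s=cv2.imread("pics/a_side.png")
r=lambda i,x0,y0,w,h,k:cv2.resize(i[y0:y0+h,x0:x0+w],None,fx=k,fy=k,interpolation=cv2.INTER_CUBIC)
# top: 260..470,170..275 x3.8
a=r(c,265,170,200,100,4); b=r(s,245,165,160,100,5)
cv2.imwrite("pics/b1.png",a); 
cc=capture("top"); S=capture("side")
# knob (brown): red-blue
for n,C,box in(("top",cc,(120,200,245,290)),("side",S,(170,135,270,220))):
    im=C["color"].astype(int); m=((im[...,2]-im[...,0])>25).astype(np.uint8); M=np.zeros_like(m); x0,y0,x1,y1=box; M[y0:y1,x0:x1]=m[y0:y1,x0:x1]
    ys,xs=np.nonzero(M); u,v=xs.mean(),ys.mean(); print(n,"knob",len(xs),u,v,xs.min(),xs.max(),ys.min(),ys.max(),onz(C,u,v,.097).round(4))
for p in [(136,212),(235.5,207.5),(238,277),(137,280)]: print("tin",onz(cc,*p,.069).round(4))
# chopper lid disc dark grey, bar black
im=cc["color"]; g=cv2.cvtColor(im,cv2.COLOR_BGR2GRAY); print(g[239,400:450].tolist(), g[205,300:320].tolist())
hsv=cv2.cvtColor(im,cv2.COLOR_BGR2HSV)
for n,lo,hi in(("bar",0,48),("disc",0,125)):
    m=np.zeros_like(g); m[195:280,385:465]=((g>=lo)&(g<=hi))[195:280,385:465]
    cs,_=cv2.findContours(m,0,1); k=max(cs,key=cv2.contourArea); print(n,cv2.contourArea(k),cv2.minAreaRect(k),cv2.minEnclosingCircle(k))
E
```

```text
top knob 83 181.43373493975903 270.96385542168673 176 187 268 274 [0.4022 0.3058 0.097 ]
side knob 52 198.69230769230768 174.55769230769232 194 203 170 180 [0.3997 0.2987 0.097 ]
tin [0.5471 0.4373 0.069 ]
tin [0.5594 0.186  0.069 ]
tin [0.386  0.1747 0.069 ]
tin [0.3782 0.424  0.069 ]
[93, 92, 92, 92, 92, 89, 89, 91, 91, 90, 91, 90, 90, 91, 91, 91, 91, 81, 48, 42, 45, 52, 45, 45, 47, 44, 44, 43, 44, 47, 58, 61, 61, 61, 60, 61, 61, 94, 91, 91, 91, 90, 91, 89, 90, 89, 88, 89, 92, 90] [142, 140, 142, 138, 140, 141, 141, 139, 140, 140, 139, 139, 139, 140, 138, 140, 141, 126, 137, 140]
bar 239.5 ((423.0505676269531, 238.2809295654297), (28.089946746826172, 9.751980781555176), 57.9946174621582) ((423.5, 238.0), 14.500100135803223)
disc 2580.5 ((423.800048828125, 237.5999755859375), (55.45448303222656, 59.03219223022461), 63.43495178222656) ((424.0, 237.5), 30.335721969604492)
```

View pics/b1.png

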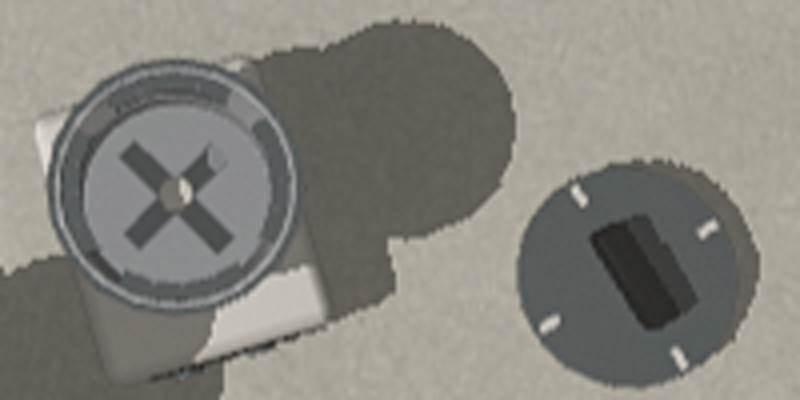

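```bash
cat >> h.py <<'E'
def go(x,y,z,yaw=None,show=True):
    s=get_state(); p=np.array(s["tcp_pos"]); yw=s["eef_rot"][2]
    yaw=yw if yaw is None else yaw
    d=(yaw-yw+180)%360-180; spin=-d/360
    a=np.radians(yaw); ex=np.array([np.cos(a),np.sin(a),0]); ey=np.array([np.sin(a),-np.cos(a),0]); ez=np.array([0,0,-1.])
    w=np.array([x,y,z])-p
    print("spin",round(spin,4),"then tool xyz",[round(float(w@e)/.15,3) for e in(ex,ey,ez)], "t",round(s["time_s"],2),"at",p.round(4),round(yw,2))
E
python3 - <<'E'
from h import *
c=capture("top"); S=capture("side"); g=lambda u,v,z:onz(c,265+u/4-.375,170+v/4-.375,z)[:2].round(4)
print("mouth",g(173,185,.16)); 
a,b=g(113,383,.03),g(328,315,.03); d=a-b; print("front edge",a,b,"yaw",np.degrees(np.arctan2(-d[0],d[1])),np.hypot(*d))
m=[g(578,195,.024),g(708,230,.024),g(680,358,.024),g(550,323,.024)]; print("marks",m,"centre",np.mean(m,0), [np.degrees(np.arctan2(*(m[i]-m[i+2])[::-1])) for i in (0,1)])
print("glass",onz(c,212,147,.05).round(3))
im=c["color"]
# tin edge corners from edges
gry=cv2.cvtColor(im,cv2.COLOR_BGR2GRAY)
def edge(pts,dirn,n=6):
    out=[]
    for p in pts:
        q=[np.array(p)+dirn*k for k in np.arange(-n,n+.1,.25)]
        v=cv2.remap(cv2.GaussianBlur(gry,(3,3),0).astype(np.float32),np.float32([[x[0] for x in q]]),np.float32([[x[1] for x in q]]),1)[0]
        out.append(q[int(np.argmax(abs(np.gradient(v))))])
    return np.array(out)
for n,p0,p1,dr in(("back",(150,211),(225,208),(0,1)),("left",(136.5,222),(137,270),(1,0)),("right",(236,215),(237.5,268),(1,0))):
    P=[np.array(p0)+(np.array(p1)-p0)*t for t in np.linspace(0,1,15)]
    E=edge(P,np.array(dr,float)); W=np.array([onz(c,*e,.069)[:2] for e in E],np.float32)
    l=cv2.fitLine(W,cv2.DIST_HUBER,0,.01,.01).ravel(); print(n,l.round(4),np.degrees(np.arctan2(l[1],l[0])).round(2))
go(.401,.303,.2,3)
E
```

```text
mouth [0.531  0.0012]
front edge [0.4129 0.0407] [ 0.457  -0.0994] yaw 17.472707085223885 0.14687688722191794
marks [array([ 0.5366, -0.2672]), array([ 0.5136, -0.3529]), array([ 0.4296, -0.331 ]), array([ 0.4522, -0.2461])] centre [ 0.483  -0.2993] [np.float64(30.806004233798852), np.float64(-60.10513009407033)]
glass [0.722 0.257 0.05 ]
back [ 0.0675 -0.9977  0.5539  0.3345] -86.13
left [0.995  0.0996 0.4754 0.4361] 5.71
right [0.9984 0.057  0.4757 0.1874] 3.27
spin -0.0705 then tool xyz [0.846, 2.187, -0.076] t 0.35 at [0.2571 0.624  0.1886] -22.39
```

```bash
python3 -m inch '0 0 0 -.0243 1; 0 0 0 -.0243 1; 0 0 0 -.0242 1; .165 .4 0 0 1; .165 .4 0 0 1; .165 .4 0 0 1; .165 .4 0 0 1; .164 .4 0 0 1'; python3 - <<'E'
from h import *
go(.402,.3067,.15,3.8); c=capture("wrist"); cv2.imwrite("pics/c.png",c["color"])
im=c["color"].astype(int); m=((im[...,2]-im[...,0])>30).astype(np.uint8)
n,l,st,ce=cv2.connectedComponentsWithStats(m)
for i in range(1,n):
    if st[i,4]>60: print(st[i],onz(c,*ce[i],.097).round(4))
E
```

```text
time_s: 1.35
tcp_pos: [0.3957, 0.3419, 0.1891]
eef_rot: [-180.0, -0.0, 3.8]
contact_force: [1.4, 0.7, 0.2]
gripper_width: 0.0875
gripper_force: 0.0
spin 0.0001 then tool xyz [0.026, 0.237, 0.261] t 1.35 at [0.3957 0.3419 0.1891] 3.84
[344 178  29  17 472] [0.4042 0.3061 0.097 ]
[140 251  13  46 215] [0.2901 0.5239 0.097 ]
[484 250  16  47 264] [0.3139 0.1503 0.097 ]
[ 399  307  216   13 1803] [0.272  0.1073 0.097 ]
```

View pics/c.png

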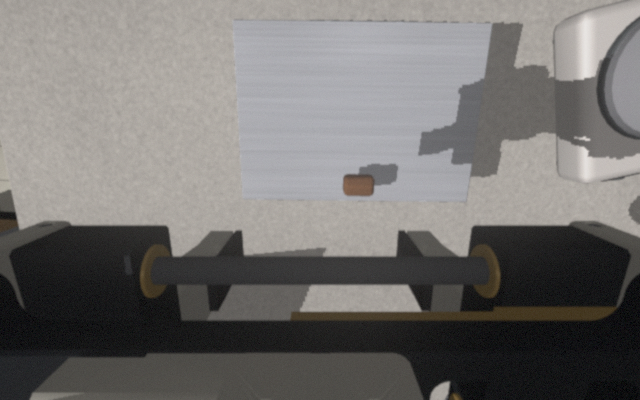

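The wrist view shows the knob at (358,185), square to the tool, and the lid edges parallel to the image axes. That puts the knob at (0.403, 0.3065).

```bash
python3 -m inch '.05 .237 0 0 1; 0 0 .37 0 1; 0 0 .37 0 1; 0 0 0 0 .2; 0 0 0 0 .2; 0 0 0 0 .2;0 0 0 0 .2;0 0 0 0 .2' 25; python3 - <<'E'
from h import *
go(.403,.3065,.078,3.8)
r=.1524;phi=np.arctan2(27,150)
for t in range(0,115,8):
    t=min(t,111); a=np.radians(t); print(t, ((-.150*np.cos(a)+.027*np.sin(a)+.150)/.15).round(3), (-(.15*np.sin(a)+.027*np.cos(a)-.027)/.15).round(3))
E
```

```text
time_s: 2.4
tcp_pos: [0.4052, 0.3092, 0.0786]
eef_rot: [-179.9, -0.0, 3.8]
contact_force: [-0.3, -0.3, 0.9]
gripper_width: 0.0432
gripper_force: 0.0
spin 0.0001 then tool xyz [-0.016, 0.017, 0.004] t 2.4 at [0.4052 0.3092 0.0786] 3.83
0 0.0 -0.0
8 0.035 -0.137
16 0.088 -0.269
24 0.16 -0.391
32 0.247 -0.503
40 0.35 -0.601
48 0.465 -0.684
56 0.59 -0.75
64 0.723 -0.798
72 0.862 -0.827
80 1.004 -0.836
88 1.145 -0.826
96 1.284 -0.796
104 1.417 -0.747
111 1.526 -0.689
```

```bash
python3 -m inch '-.014 .016 0 0 .2; 0 0 0 0 0; 0 0 0 0 0; 0 0 0 0 0;0 0 0 0 0;0 0 0 0 0;.035 0 -.137 0 0; .053 0 -.132 0 0' 25;python3 -m inch '.072 0 -.122 0 0; .087 0 -.112 0 0; .103 0 -.098 0 0; .115 0 -.083 0 0; .125 0 -.066 0 0; .133 0 -.048 0 0; 0 0 0 0 0; 0 0 0 0 0'
```

```text
time_s: 3.4
tcp_pos: [0.4162, 0.3069, 0.1185]
eef_rot: [180.0, 0.0, 3.8]
contact_force: [0.4, 0.5, 0.5]
gripper_width: 0.0004
gripper_force: 0.0
time_s: 4.4
tcp_pos: [0.5107, 0.3131, 0.1969]
eef_rot: [180.0, 0.0, 3.8]
contact_force: [-0.5, 0.3, -0.0]
gripper_width: 0.0003
gripper_force: 0.0
```

```bash
python3 - <<'E'
from h import *
a=capture("side")["color"][100:260,130:330]; b=capture("wrist")["color"]
cv2.imwrite("pics/d.png",np.vstack([cv2.resize(a,(500,400)),cv2.resize(b,(500,312))[:190]]))
E
```

```text
(no output)
```

View pics/d.png

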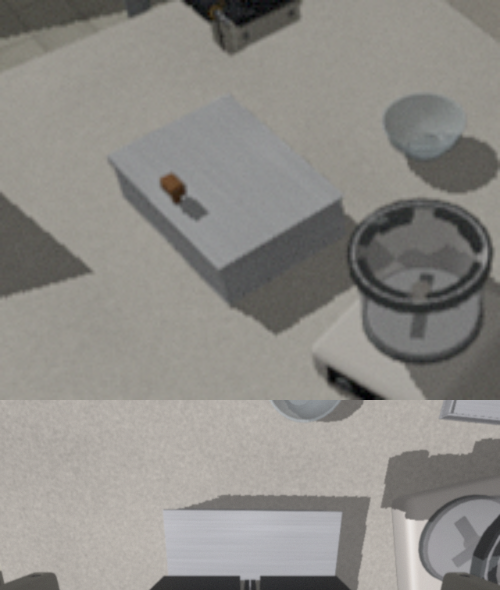

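```bash
python3 - <<'E'
from h import *
S=capture("side");T=capture("top");W=capture("wrist"); p=get_state()["tcp_pos"]
for C in(S,T,W): print(proj(C,p),proj(C,[.403,.3065,.092]))
# triangulate knob from side + earlier top pixel
k=lambda C,u,v:ray(C,u,v)
(o1,d1),(o2,d2)=k(S,198.7,174.5),k(T,181.4,271)
A=np.stack([d1,-d2],1); t=np.linalg.lstsq(A,o2-o1,rcond=None)[0]; print(o1+d1*t[0],o2+d2*t[1])
# crop
a=T["color"][190:300,120:260]; b=W["color"][180:380,180:460]
cv2.imwrite("pics/e.png",np.vstack([cv2.resize(a,(560,440)),cv2.resize(b,(560,400))])[:600] if 0 else np.hstack([cv2.resize(a,(400,314)),cv2.resize(b,(400,314))]))
E
```

```text
[224.54507986 129.05116578] [198.72759195 173.8011299 ]
[164.39702016 223.23246504] [181.88597858 270.51365421]
[321.01695908 223.69502339] [320.2247752  282.00969955]
[0.40292316 0.30807088 0.08799249] [0.4016072  0.30886795 0.08834827]
```

View pics/e.png

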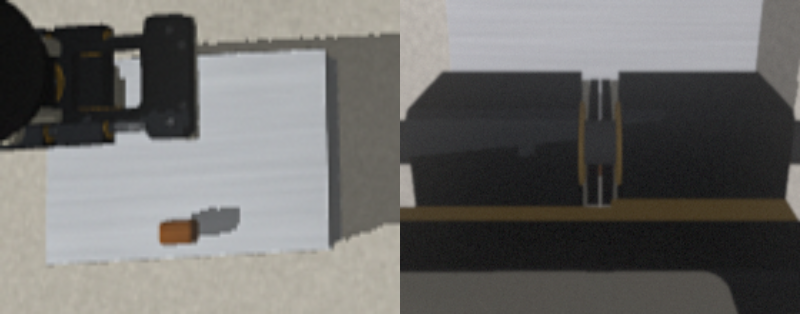

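The side and top views triangulate the knob to (0.4025, 0.308, 0.09) with the lid still shut, so the pinch slipped off or closed above it. I'll go back and grip deeper and harder, and check the width before lifting.

```bash
python3 -m inch '0 0 0 0 .7; -.36 0 0 0 .7; -.36 0 0 0 .7; 0 0 0 0 .7; 0 0 0 0 .7; 0 0 0 0 .7; 0 0 .3 0 .7; 0 0 .3 0 .7' 40; python3 -c "
from h import *
go(.4027,.308,.072,3.8)"
```

```text
time_s: 5.65
tcp_pos: [0.4044, 0.3065, 0.1064]
eef_rot: [-179.9, -0.0, 3.7]
contact_force: [0.1, 0.5, -1.2]
gripper_width: 0.061
gripper_force: 0.0
spin -0.0001 then tool xyz [-0.011, -0.011, 0.229] t 5.65 at [0.4044 0.3065 0.1064] 3.75
```

```bash
python3 -m inch '-.011 -.01 .229 0 .7; 0 0 0 0 .7; 0 0 0 0 0; 0 0 0 0 0; 0 0 0 0 0; 0 0 0 0 0; 0 0 0 0 0; 0 0 0 0 0' 40;python3 - <<'E'
from h import *
S=capture("side");T=capture("top")
a=S["color"][115:235,140:300]; b=T["color"][190:300,120:260]
cv2.imwrite("pics/f.png",np.hstack([cv2.resize(a,(400,300)),cv2.resize(b,(382,300))]))
print(get_state()["gripper_width"])
E
```

```text
time_s: 6.65
tcp_pos: [0.4018, 0.3077, 0.0732]
eef_rot: [-180.0, -0.0, 3.8]
contact_force: [-1.2, -0.1, -0.8]
gripper_width: 0.007
gripper_force: 0.0
0.0015418003059109355
```

View pics/f.png

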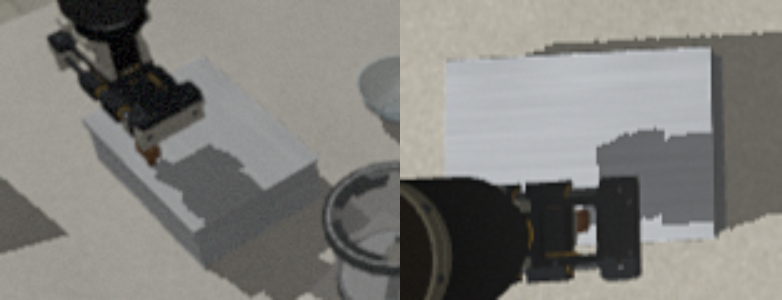

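```bash
python3 - <<'E'
from h import *
S=capture("side");T=capture("top");p=get_state()["tcp_pos"]; print(p,get_state()["gripper_width"])
a=S["color"][130:200,165:235]; b=T["color"][235:285,160:220]; w=capture("wrist")["color"][150:390,180:460]
print(((proj(S,p)-[165,130])*400/70).round(), ((proj(T,p)-[160,235])*400/60).round(), ((proj(S,[.4027,.308,.101])-[165,130])*400/70).round())
cv2.imwrite("pics/g.png",np.hstack([cv2.resize(a,(400,400),interpolation=2),cv2.resize(b,(400,333),interpolation=2)[:].copy() if 0 else cv2.copyMakeBorder(cv2.resize(b,(400,333),interpolation=2),0,67,0,0,0)]))
E
```

```text
[0.40173442 0.30763196 0.07307836] 0.0006008840769876978
[196. 277.] [160. 237.] [187. 236.]
```

View pics/g.png

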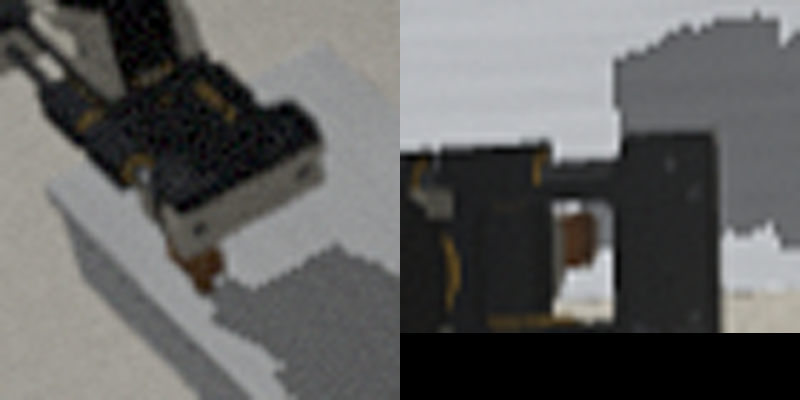

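The pictures show the knob's right half in the gap beside the TCP, at crop (580,240). The fingers either pass beside it or sit above it, so I'll probe downward gently.

```bash
python3 -m inch '0 0 .02 0 0; 0 0 0 0 0; 0 0 0 0 0;0 0 0 0 0;0 0 .02 0 0;0 0 0 0 0;0 0 0 0 0;0 0 0 0 0'; python3 -c "
from plant import get_state; s=get_state(); print(s['joint_torque'],s['gripper_width'],s['eef_rot'],s['joints'])"
```

```text
time_s: 7.9
tcp_pos: [0.4018, 0.3076, 0.0671]
eef_rot: [-180.0, -0.0, 3.8]
contact_force: [0.1, 1.0, 0.1]
gripper_width: 0.0004
gripper_force: 0.0
[-1.91999541e-03 -3.98438501e+01  2.35053670e+01  5.56653008e+00
  7.39085767e-02 -3.34850790e-05] 0.0003820499636275746 [-1.79997904e+02 -2.70877781e-03  3.81586502e+00] [ 5.97131429e+01  1.14550777e+01 -2.97549037e+01  1.41908523e-03
 -4.87867639e+01  3.41017872e+01]
```

```bash
for i in 1 2 3; do :; done; python3 -m inch '0 0 .02 0 0; 0 0 0 0 0; 0 0 0 0 0;0 0 0 0 0;0 0 0 0 0;0 0 0 0 0;0 0 0 0 0;0 0 0 0 0'; python3 - <<'E'
from h import *
S=capture("side");T=capture("top");W=capture("wrist");p=get_state()["tcp_pos"]
print(proj(W,p),proj(W,[p[0],p[1],p[2]+.02]),proj(W,[.4027,.308,.1]))
w=W["color"]; 
a=S["color"][130:200,165:235]
cv2.imwrite("pics/hh.png",np.hstack([cv2.resize(a,(300,300),interpolation=2),cv2.resize(w,(480,300))]))
E
```

```text
time_s: 8.9
tcp_pos: [0.4018, 0.3076, 0.0641]
eef_rot: [180.0, 0.0, 3.8]
contact_force: [-0.4, -1.2, -0.8]
gripper_width: 0.0007
gripper_force: 0.0
[321.06165788 223.78528583] [321.19541302 234.70767565] [320.82321468 243.58034449]
```

View pics/hh.png

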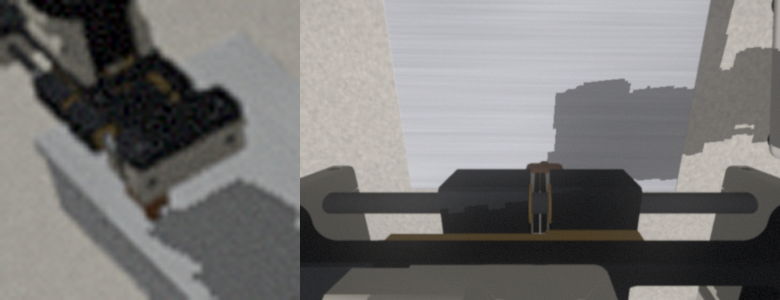

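```bash
python3 -m inch '0 .05 0 0 0; 0 0 0 0 0; 0 0 0 0 0;0 0 0 0 0;0 .1 0 0 0;0 0 0 0 0;0 0 0 0 0;0 0 0 0 0';  python3 -m inch '0 0 .02 0 0; 0 0 .02 0 0; 0 0 .02 0 0;0 0 0 0 0;0 0 0 0 0;0 0 0 0 0;0 0 0 0 0;0 0 0 0 0'; python3 - <<'E'
from h import *
for n in("side","top"):
    C=capture(n);im=C["color"].astype(int); m=((im[...,2]-im[...,0])>25)
    x0,y0,x1,y1={"top":(120,200,245,290),"side":(170,135,270,220)}[n]; ys,xs=np.nonzero(m[y0:y1,x0:x1]); print(n,len(xs),xs.min()+x0,xs.max()+x0,ys.min()+y0,ys.max()+y0)
print(get_state()["joint_torque"])
E
```

```text
time_s: 10.05
tcp_pos: [0.4034, 0.2853, 0.0642]
eef_rot: [-180.0, -0.0, 3.8]
contact_force: [-0.1, -0.2, 0.5]
gripper_width: 0.0005
gripper_force: 0.0
time_s: 11.05
tcp_pos: [0.4042, 0.2858, 0.062]
eef_rot: [-179.9, -0.2, 4.0]
contact_force: [-27.5, -13.6, 74.9]
gripper_width: 0.0001
gripper_force: 39.8
side 37 185 210 148 179
top 26 174 198 257 289
[-2.20654003 -6.24874815 14.85656887  2.63560496  9.30478603 -0.2494722 ]
```

```bash
python3 -m inch '0 0 -.06 0 0; 0 0 -.04 0 0; 0 0 0 0 0; 0 .2 0 0 0; 0 .2 0 0 0; 0 0 .02 0 0;0 0 0 0 0;0 0 0 0 0'; python3 -m inch '0 0 .02 0 0; 0 0 0 0 0;0 0 .015 0 0; 0 0 0 0 0; 0 0 .01 0 0; 0 0 0 0 0; 0 0 0 0 0;0 0 0 0 0'
```

```text
time_s: 12.15
tcp_pos: [0.4073, 0.2258, 0.0668]
eef_rot: [180.0, 0.0, 3.8]
contact_force: [-0.0, -0.7, 0.5]
gripper_width: 0.0004
gripper_force: 0.0
time_s: 13.15
tcp_pos: [0.4073, 0.2253, 0.0604]
eef_rot: [-180.0, -0.0, 3.8]
contact_force: [0.5, -0.6, 0.4]
gripper_width: 0.0004
gripper_force: 0.0
```

```bash
python3 - <<'E'
from h import *
S=capture("side");W=capture("wrist");p=get_state()["tcp_pos"]
a=S["color"][120:220,165:265]
print(((proj(S,p)-[165,120])*3).round(),proj(W,p)*.75+[300,0])
cv2.imwrite("pics/i.png",np.hstack([cv2.resize(a,(300,300),interpolation=2),cv2.resize(W["color"],(480,300))]))
E
```

```text
[153. 231.] [540.84455273 167.83757161]
```

View pics/i.png

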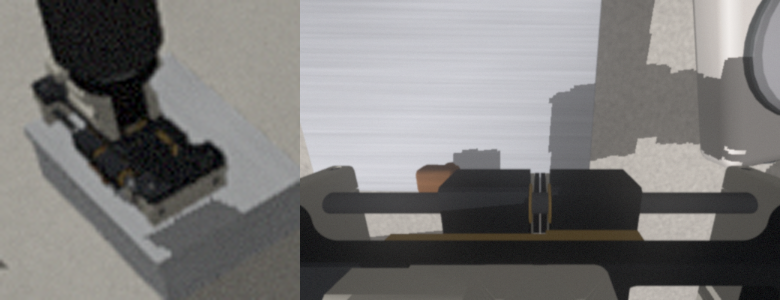

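The wrist view shows closed fingertips well above the panel, with the knob at left at (437,178). With no panel contact at a reported 0.060 and knob contact near 0.063, the real tips appear to sit about 38 mm above the reported TCP. I'll probe the panel to calibrate that.

```bash
python3 -m inch '0 0 .07 0 0; 0 0 0 0 0;0 0 .05 0 0; 0 0 0 0 0; 0 0 .02 0 0; 0 0 0 0 0; 0 0 0 0 0;0 0 0 0 0'; python3 -m inch '0 0 .02 0 0; 0 0 0 0 0;0 0 .0 0 0; 0 0 0 0 0; 0 0 0 0 0; 0 0 0 0 0; 0 0 0 0 0;0 0 0 0 0';python3 -m inch '0 0 .02 0 0; 0 0 0 0 0;0 0 .0 0 0; 0 0 0 0 0; 0 0 0 0 0; 0 0 0 0 0; 0 0 0 0 0;0 0 0 0 0'
```

```text
time_s: 14.25
tcp_pos: [0.4073, 0.2254, 0.0395]
eef_rot: [-180.0, -0.0, 3.8]
contact_force: [1.1, 1.2, -0.0]
gripper_width: 0.0007
gripper_force: 0.0
time_s: 15.25
tcp_pos: [0.4073, 0.2253, 0.0364]
eef_rot: [-180.0, -0.0, 3.8]
contact_force: [-0.4, 0.3, -0.1]
gripper_width: 0.0004
gripper_force: 0.0
time_s: 16.25
tcp_pos: [0.4073, 0.2253, 0.0334]
eef_rot: [-180.0, -0.0, 3.8]
contact_force: [-0.7, 0.1, 0.0]
gripper_width: 0.0005
gripper_force: 0.0
```

```bash
python3 -m inch '0 0 .015 0 0; 0 0 0 0 0;0 0 .0 0 0; 0 0 0 0 0; 0 0 0 0 0; 0 0 0 0 0; 0 0 0 0 0;0 0 0 0 0';python3 -m inch '0 0 .015 0 0; 0 0 0 0 0;0 0 .0 0 0; 0 0 0 0 0; 0 0 0 0 0; 0 0 0 0 0; 0 0 0 0 0;0 0 0 0 0'
```

```text
time_s: 17.25
tcp_pos: [0.4074, 0.2254, 0.0315]
eef_rot: [-180.0, -0.0, 3.8]
contact_force: [-1.6, -1.2, 5.8]
gripper_width: 0.0006
gripper_force: 2.9
time_s: 18.25
tcp_pos: [0.4075, 0.2255, 0.0311]
eef_rot: [-180.0, -0.1, 3.9]
contact_force: [-11.3, -4.0, 31.8]
gripper_width: 0.0005
gripper_force: 15.9
```

```bash
python3 -m inch '0 0 -.04 0 0; 0 0 -.3 0 1;0 0 0 0 1; 0 -.27 0 0 1; 0 -.27 0 0 1; 0 0 0 0 1; 0 0 0 0 1;0 0 0 0 1'; python3 - <<'E'
from h import *
S=capture("side"); a=np.radians(3.8); ex=np.array([np.cos(a),np.sin(a)]);ey=np.array([-np.sin(a),np.cos(a)])
p=np.array([.4017,.3076])
print("seen (194.8,173.8),(221.9,161.2)")
for z in(.139,.1765):
  for sy in(-.0965,-.05,.0965):
    for sx in(-.039,.039):
      q=p+ex*sx+ey*sy; print(z,sy,sx,proj(S,[*q,z]).round(1))
go(.4027,.308,.0395,3.8)
E
```

```text
time_s: 19.25
tcp_pos: [0.4017, 0.3052, 0.0795]
eef_rot: [180.0, 0.0, 3.8]
contact_force: [-0.3, 0.2, 0.0]
gripper_width: 0.0652
gripper_force: 0.0
seen (194.8,173.8),(221.9,161.2)
0.139 -0.0965 -0.039 [202.  187.1]
0.139 -0.0965 0.039 [226.3 173.3]
0.139 -0.05 -0.039 [192.6 177.9]
0.139 -0.05 0.039 [216.7 164.6]
0.139 0.0965 -0.039 [165.1 151. ]
0.139 0.0965 0.039 [188.6 139.1]
0.1765 -0.0965 -0.039 [199.4 177.1]
0.1765 -0.0965 0.039 [224.3 163.3]
0.1765 -0.05 -0.039 [189.8 167.9]
0.1765 -0.05 0.039 [214.5 154.6]
0.1765 0.0965 -0.039 [161.9 141. ]
0.1765 0.0965 0.039 [186.  129.1]
spin -0.0001 then tool xyz [0.007, -0.018, 0.268] t 19.3 at [0.4018 0.3053 0.0797] 3.77
```

```bash
python3 -m inch '.007 -.018 0 0 1; 0 0 .134 0 1; 0 0 .134 0 .4; 0 0 0 0 0; 0 0 0 0 0; 0 0 0 0 0; 0 0 0 0 0; 0 0 0 0 0' 30
```

```text
time_s: 20.3
tcp_pos: [0.4028, 0.3059, 0.04]
eef_rot: [179.7, 0.0, 3.9]
contact_force: [12.2, -21.9, 9.2]
gripper_width: 0.0331
gripper_force: 11.1
```

```bash
python3 -m inch '0 .017 0 0 0; 0 0 0 0 0; 0 0 0 0 0; 0 0 0 0 0; 0 0 0 0 0; 0 0 0 0 0; .035 0 -.137 0 0; .053 0 -.132 0 0' 30
```

```text
time_s: 21.3
tcp_pos: [0.4151, 0.3047, 0.0794]
eef_rot: [179.8, 0.2, 3.8]
contact_force: [7.1, -5.3, -7.3]
gripper_width: 0.0296
gripper_force: 30.0
```

Gripped at 29.6 mm. Now the swing.

```bash
python3 -m inch '.072 0 -.122 0 0; .087 0 -.112 0 0; .103 0 -.098 0 0; .115 0 -.083 0 0; .125 0 -.066 0 0; .133 0 -.048 0 0; .139 0 -.029 0 0; 0 0 0 0 0'; python3 -m inch '.142 0 -.009 0 0; .141 0 .010 0 0; .139 0 .03 0 0; .133 0 .049 0 0; .109 0 .058 0 0;0 0 0 0 0;0 0 0 0 0;0 0 0 0 0'
```

```text
time_s: 22.3
tcp_pos: [0.5323, 0.3111, 0.1641]
eef_rot: [179.7, 0.1, 3.7]
contact_force: [-2.6, -11.9, 7.3]
gripper_width: 0.0297
gripper_force: 30.0
time_s: 23.3
tcp_pos: [0.6329, 0.3166, 0.1443]
eef_rot: [179.7, -0.0, 3.7]
contact_force: [5.7, -15.9, 5.7]
gripper_width: 0.0299
gripper_force: 30.0
```

```bash
python3 -m inch '0 0 0 0 .8; 0 0 0 0 .8; 0 0 0 0 .8; 0 0 0 0 .8; 0 0 0 0 .8; 0 0 0 0 .8; .15 0 0 0 .8; .15 0 0 0 .8' 20; python3 -m inch '0 0 -.4 0 .5; 0 0 -.4 0 .5; -.35 0 -.1 0 .5; -.35 0 0 0 .5; -.35 0 0 0 .5;-.35 0 0 0 .5;-.35 0 0 0 .5;0 0 0 0 .5'; python3 - <<'E'
from h import *
c=capture("wrist");cv2.imwrite("pics/j.png",c["color"]); t=capture("top")["color"]; cv2.imwrite("pics/jt.png",t)
for n,C in(("w",c),):
    im=C["color"].astype(int); m=((im.sum(2)<190)&(im[...,2]-im[...,0]>8)).astype(np.uint8); k,l,st,ce=cv2.connectedComponentsWithStats(m)
    for i in range(1,k):
        if st[i,4]>80: print(st[i],ce[i].round(1),onz(C,*ce[i],.02).round(3))
print(get_state()["tcp_pos"])
E
```

```text
time_s: 24.3
tcp_pos: [0.6764, 0.325, 0.1433]
eef_rot: [-180.0, -0.0, 3.9]
contact_force: [1.0, -0.4, -0.8]
gripper_width: 0.0701
gripper_force: 0.0
time_s: 25.3
tcp_pos: [0.4116, 0.3069, 0.2794]
eef_rot: [-179.9, -0.1, 4.0]
contact_force: [0.2, 0.4, 0.4]
gripper_width: 0.0438
gripper_force: 0.0
[222 244  17  55 223] [229.6 282.2] [0.202 0.448 0.02 ]
[401 266  18  33 165] [409.3 286.8] [0.215 0.141 0.02 ]
[ 201  306  347   16 2218] [412.5 314.5] [0.161 0.128 0.02 ]
[515 382  10  18 102] [518.9 389.3] [ 0.012 -0.098  0.02 ]
[0.41391742 0.30748388 0.27879411]
```

View pics/j.png

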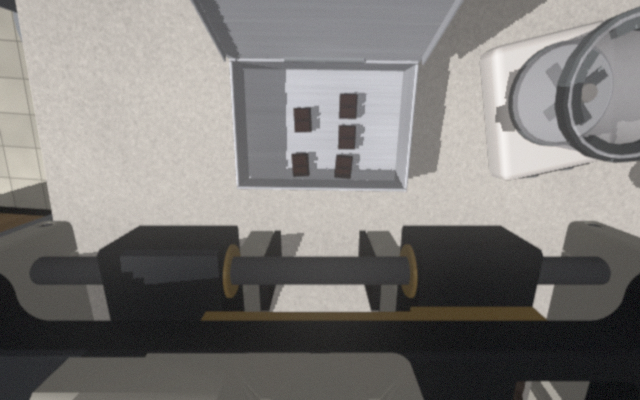

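The lid rests open and five dark pieces lie in the tin at about (348,105), (303,119), (347,136), (301,163) and (344,166). I'll measure each one.

```bash
cat >> h.py <<'E'
def pieces(C,z=.018,x=(.385,.555),y=(.185,.43),amin=40):
    g=cv2.cvtColor(C["color"],cv2.COLOR_BGR2GRAY); k=6
    # rectify onto plane z: 1 px = 0.5mm
    P=np.float32([[x[0],y[0]],[x[1],y[0]],[x[1],y[1]],[x[0],y[1]]]); src=np.float32([proj(C,[*p,z]) for p in P])
    s=2000; dst=np.float32([[(p[1]-y[0])*s,(p[0]-x[0])*s] for p in P])
    H=cv2.getPerspectiveTransform(src,dst); r=cv2.warpPerspective(C["color"],H,(int((y[1]-y[0])*s),int((x[1]-x[0])*s)),flags=cv2.INTER_CUBIC)
    b,gg,rr=[r[...,i].astype(int) for i in range(3)]
    m=((r.max(2)<75)&(rr>=b)).astype(np.uint8); m=cv2.morphologyEx(m,cv2.MORPH_OPEN,np.ones((9,9),np.uint8))
    for c in cv2.findContours(m,0,1)[0]:
        (u,v),(w,h),a=cv2.minAreaRect(c)
        if w*h<1000: continue
        B=cv2.boxPoints(((u,v),(w,h),a)); e=max([B[1]-B[0],B[2]-B[1]],key=np.linalg.norm)
        print("piece x %.4f y %.4f  size %.0fx%.0f mm  long-axis yaw %.1f"%(x[0]+v/s,y[0]+u/s,max(w,h)/2,min(w,h)/2,(np.degrees(np.arctan2(e[0],e[1]))+90)%180-90))
E
python3 - <<'E'
from h import *
c=capture("wrist"); pieces(c); print(); pieces(capture("top"))
print(c["color"][136,347],c["color"][136,270])
E
```

```text
piece x 0.4997 y 0.2707  size 34x27 mm  long-axis yaw 2.1
piece x 0.4754 y 0.3363  size 34x28 mm  long-axis yaw 7.4
piece x 0.4553 y 0.2680  size 34x27 mm  long-axis yaw 2.6
piece x 0.4100 y 0.2694  size 37x28 mm  long-axis yaw -2.7
piece x 0.4077 y 0.3364  size 36x30 mm  long-axis yaw 6.0
[65 68 75] [127 124 125]
```

```bash
python3 -c "
from h import *
go(.497,.2707,-.0315)"
```

```text
spin -0.0 then tool xyz [0.531, 0.28, 2.063] t 25.5 at [0.4147 0.3074 0.278 ] 3.81
```

```bash
python3 -m inch '.266 .14 0 0 .5; .265 .14 0 0 .5; 0 0 .4 0 .5; 0 0 .4 0 .5; 0 0 .4 0 .5; 0 0 .4 0 .5; 0 0 .34 0 .5; 0 0 .123 0 .5' 15; python3 -m inch '0 0 0 0 .5; 0 0 0 0 0; 0 0 0 0 0; 0 0 0 0 0;0 0 0 0 0; 0 0 -.2 0 0; 0 0 -.41 0 0; 0 0 -.41 0 0'; python3 -c "
from h import *
go(.531+.022,.0012,.155)"
```

```text
time_s: 26.5
tcp_pos: [0.4955, 0.2679, -0.0343]
eef_rot: [179.7, 0.3, 3.8]
contact_force: [-63.4, -18.2, 189.0]
gripper_width: 0.0435
gripper_force: 95.7
time_s: 27.5
tcp_pos: [0.4962, 0.2702, 0.1231]
eef_rot: [180.0, 0.0, 3.8]
contact_force: [1.2, 1.2, -0.1]
gripper_width: 0.0258
gripper_force: 15.0
spin -0.0 then tool xyz [0.258, 1.814, -0.212] t 27.5 at [0.4962 0.2702 0.1231] 3.83
```

```bash
python3 -m inch '0 0 -.212 0 0; .05 .363 0 0 0; .052 .363 0 0 0; .052 .363 0 0 0; .052 .363 0 0 0; .052 .362 0 0 0; 0 0 0 0 0; 0 0 .2 0 0'; python3 -c "
from h import *
go(.531+.022,.0012,.075)"
```

```text
time_s: 28.5
tcp_pos: [0.5551, 0.0015, 0.1251]
eef_rot: [-179.9, -0.3, 3.7]
contact_force: [-0.5, -0.1, -0.6]
gripper_width: 0.0256
gripper_force: 15.0
spin -0.0 then tool xyz [-0.014, 0.001, 0.334] t 28.5 at [0.5551 0.0015 0.1251] 3.74
```

```bash
python3 -m inch '-.01 0 .16 0 0; 0 0 .16 0 0; 0 0 0 0 .4; 0 0 0 0 .4; 0 0 0 0 .4; 0 0 -.27 0 .4; 0 0 -.27 0 .4; -.107 -.364 0 0 .5'; python3 -m inch '-.107 -.364 0 0 .5; -.107 -.364 0 0 .5; -.107 -.364 0 0 .5; -.107 -.364 0 0 .5; 0 0 0 0 .5; 0 0 .3 0 .5; 0 0 .3 0 .5; 0 0 .3 0 .5';python3 -c "
from h import *
go(.4553,.268,-.028)"
```

```text
time_s: 29.5
tcp_pos: [0.5353, 0.0543, 0.1607]
eef_rot: [-179.9, -0.4, 3.6]
contact_force: [0.5, 0.8, -1.4]
gripper_width: 0.0402
gripper_force: 0.0
time_s: 30.5
tcp_pos: [0.4541, 0.2685, 0.0211]
eef_rot: [-179.9, -0.1, 3.8]
contact_force: [0.9, 0.8, 0.3]
gripper_width: 0.0436
gripper_force: 0.0
spin -0.0 then tool xyz [0.007, 0.004, 0.328] t 30.5 at [0.4541 0.2685 0.0211] 3.8
```

```bash
python3 -m inch '0 0 .13 0 .5; 0 0 .1 0 .5; 0 0 .05 0 .5; 0 0 .03 0 .5; 0 0 0 0 0; 0 0 0 0 0; 0 0 0 0 0;0 0 0 0 0'; python3 -m inch '0 0 -.3 0 0; 0 0 -.41 0 0; 0 0 -.41 0 0; 0 0 -.12 0 0; .024 .363 0 0 0; .024 .363 0 0 0; .024 .363 0 0 0;.024 .363 0 0 0'; python3 -c "
from h import *
go(.531-.024,.0012,.145)"
```

```text
time_s: 31.5
tcp_pos: [0.4537, 0.2688, -0.0247]
eef_rot: [-180.0, -0.0, 3.8]
contact_force: [-0.6, 0.3, 5.0]
gripper_width: 0.0216
gripper_force: 15.0
time_s: 32.5
tcp_pos: [0.4823, 0.0506, 0.1611]
eef_rot: [-180.0, -0.0, 3.9]
contact_force: [-0.5, 0.7, -0.3]
gripper_width: 0.022
gripper_force: 15.0
spin -0.0 then tool xyz [0.142, 0.34, 0.107] t 32.5 at [0.4823 0.0506 0.1611] 3.85
```

```bash
python3 -m inch '.142 .34 0 0 0; 0 0 .2 0 0; 0 0 .2 0 0; 0 0 .14 0 0; 0 0 0 0 .4; 0 0 0 0 .4; 0 0 0 0 .4; 0 0 -.27 0 .4'; python3 -m inch '0 0 -.27 0 .4; -.106 -.366 0 0 .5; -.106 -.366 0 0 .5; -.106 -.366 0 0 .5; -.106 -.366 0 0 .5; -.106 -.366 0 0 .5; 0 0 .3 0 .5; 0 0 .3 0 .5';python3 -c "
from h import *
go(.41,.2694,-.028)"
```

```text
time_s: 33.5
tcp_pos: [0.5052, 0.0023, 0.1192]
eef_rot: [179.9, 0.3, 3.8]
contact_force: [0.3, -0.5, 0.2]
gripper_width: 0.0349
gripper_force: 0.0
time_s: 34.5
tcp_pos: [0.4095, 0.2732, 0.0712]
eef_rot: [-179.8, -0.1, 3.9]
contact_force: [0.5, 0.7, -0.4]
gripper_width: 0.0438
gripper_force: 0.0
spin -0.0 then tool xyz [0.002, 0.025, 0.661] t 34.5 at [0.4095 0.2732 0.0712] 3.95
```

```bash
python3 -m inch '0 .022 0 0 .5; 0 0 .25 0 .5; 0 0 .2 0 .5; 0 0 .1 0 .5; 0 0 .05 0 .5; 0 0 0 0 .5; 0 0 0 0 0; 0 0 0 0 0'; python3 -m inch '0 0 0 0 0; 0 0 0 0 0; 0 0 -.3 0 0; 0 0 -.41 0 0; 0 0 -.41 0 0; 0 0 -.12 0 0; .044 .363 0 0 0; .044 .363 0 0 0'; python3 -c "
from h import *
go(.531+.022,.0012+.008,.145)"
```

```text
time_s: 35.5
tcp_pos: [0.4101, 0.2685, -0.0183]
eef_rot: [-179.9, -0.1, 3.8]
contact_force: [-0.1, -0.2, -0.1]
gripper_width: 0.0291
gripper_force: 0.0
time_s: 36.5
tcp_pos: [0.4299, 0.1594, 0.1671]
eef_rot: [-180.0, -0.0, 3.9]
contact_force: [1.1, -0.8, -0.8]
gripper_width: 0.0206
gripper_force: 15.0
spin -0.0 then tool xyz [0.75, 1.055, 0.147] t 36.5 at [0.4299 0.1594 0.1671] 3.92
```

```bash
python3 -m inch '.19 .264 0 0 0; .19 .264 0 0 0; .19 .264 0 0 0; .18 .263 0 0 0; 0 0 .15 0 0; 0 0 .2 0 0; 0 0 .2 0 0; 0 0 0 0 0'; python3 -c "
from h import *
go(.531+.022,.0012+.008,.145);go(.4077,.3364,.155)"
```

```text
time_s: 37.5
tcp_pos: [0.551, 0.0092, 0.0823]
eef_rot: [179.9, 0.3, 3.8]
contact_force: [0.7, 0.6, 1.0]
gripper_width: 0.0203
gripper_force: 15.0
spin -0.0 then tool xyz [0.013, 0.001, -0.418] t 37.5 at [0.551  0.0092 0.0823] 3.8
spin -0.0 then tool xyz [-0.809, -2.24, -0.485] t 37.5 at [0.551  0.0092 0.0823] 3.8
```

```bash
python3 -m inch '0 0 0 0 .38; 0 0 0 0 .38; 0 0 0 0 .38; 0 0 -.25 0 .38; 0 0 -.25 0 .38; -.135 -.373 0 0 .5; -.135 -.373 0 0 .5; -.135 -.373 0 0 .5'; python3 -m inch '-.135 -.373 0 0 .5; -.135 -.373 0 0 .5; -.135 -.373 0 0 .5; 0 0 .2 0 .5; 0 0 .25 0 .5; 0 0 .25 0 .5; 0 0 0 0 .5; 0 0 0 0 .5'; python3 -c "
from h import *
go(.4077,.3364,-.028)"
```

```text
time_s: 38.5
tcp_pos: [0.4805, 0.1747, 0.1603]
eef_rot: [-179.9, -0.1, 3.8]
contact_force: [1.0, 0.5, -0.3]
gripper_width: 0.0436
gripper_force: 0.0
time_s: 39.5
tcp_pos: [0.41, 0.3375, 0.0559]
eef_rot: [-179.9, -0.1, 3.8]
contact_force: [-0.3, 0.2, 0.4]
gripper_width: 0.0441
gripper_force: 0.0
spin -0.0 then tool xyz [-0.016, 0.006, 0.559] t 39.5 at [0.41   0.3375 0.0559] 3.84
```

```bash
python3 -m inch '-.016 .006 .2 0 .5; 0 0 .2 0 .5; 0 0 .1 0 .5; 0 0 .055 0 .5; 0 0 0 0 0; 0 0 0 0 0; 0 0 0 0 0; 0 0 0 0 0'; python3 -m inch '0 0 -.2 0 0; 0 0 -.4 0 0; 0 0 -.4 0 0; 0 0 -.22 0 0; .05 .36 0 0 0; .05 .36 0 0 0; .05 .36 0 0 0; .05 .36 0 0 0'; python3 -c "
from h import *
go(.531-.024,.0012-.008,.075)"
```

```text
time_s: 40.5
tcp_pos: [0.4074, 0.3363, -0.0281]
eef_rot: [-179.9, -0.1, 3.8]
contact_force: [0.0, -0.7, 5.6]
gripper_width: 0.0257
gripper_force: 14.9
time_s: 41.5
tcp_pos: [0.4511, 0.1205, 0.1543]
eef_rot: [-180.0, -0.0, 3.9]
contact_force: [1.0, 0.3, 0.2]
gripper_width: 0.0255
gripper_force: 14.9
spin -0.0 then tool xyz [0.315, 0.871, 0.529] t 41.5 at [0.4511 0.1205 0.1543] 3.85
```

```bash
python3 -m inch '.105 .29 0 0 0; .105 .29 0 0 0; .105 .291 0 0 0; 0 0 .2 0 0; 0 0 .2 0 0; 0 0 .12 0 0; 0 0 0 0 .4; 0 0 0 0 .4'; python3 -m inch '0 0 0 0 .4; 0 0 -.26 0 .4; 0 0 -.26 0 .4; -.01 -.383 0 0 .5; -.01 -.383 0 0 .5; -.01 -.383 0 0 .5; -.01 -.383 0 0 .5; -.01 -.383 0 0 .5'; python3 -m inch '-.01 -.383 0 0 .5; 0 0 0 0 .5; 0 0 .2 0 .5; 0 0 .25 0 .5; 0 0 .25 0 .5; 0 0 .2 0 .5; 0 0 0 0 .5; 0 0 0 0 .5'; python3 -c "
from h import *
go(.475,.3363,-.028)"
```

```text
time_s: 42.5
tcp_pos: [0.5076, -0.005, 0.0769]
eef_rot: [-180.0, -0.1, 3.8]
contact_force: [-0.0, 0.3, -0.4]
gripper_width: 0.0339
gripper_force: 0.0
time_s: 43.5
tcp_pos: [0.4802, 0.2832, 0.1553]
eef_rot: [-179.9, -0.1, 3.8]
contact_force: [1.0, 0.6, 0.5]
gripper_width: 0.0439
gripper_force: 0.0
time_s: 44.5
tcp_pos: [0.476, 0.3387, 0.0207]
eef_rot: [-179.9, -0.1, 3.8]
contact_force: [-1.0, -0.2, 1.4]
gripper_width: 0.0437
gripper_force: 0.0
spin -0.0 then tool xyz [-0.008, 0.015, 0.324] t 44.5 at [0.476  0.3387 0.0207] 3.82
```

```bash
python3 -m inch '-.008 .015 .15 0 .5; 0 0 .1 0 .5; 0 0 .05 0 .5; 0 0 .024 0 .5; 0 0 0 0 0; 0 0 0 0 0; 0 0 0 0 0; 0 0 0 0 0'; python3 -m inch '0 0 -.2 0 0; 0 0 -.4 0 0; 0 0 -.4 0 0; 0 0 -.22 0 0; .02 .37 0 0 0; .02 .37 0 0 0; .02 .37 0 0 0; .02 .37 0 0 0'; python3 -c "
from h import *
go(.531+.022,.0012-.01,.075)"
```

```text
time_s: 45.5
tcp_pos: [0.4744, 0.3363, -0.0291]
eef_rot: [-180.0, -0.0, 3.8]
contact_force: [-0.2, 0.4, 2.6]
gripper_width: 0.0256
gripper_force: 15.0
time_s: 46.5
tcp_pos: [0.5007, 0.1135, 0.1537]
eef_rot: [-180.0, -0.0, 3.8]
contact_force: [1.3, 1.2, -0.6]
gripper_width: 0.0255
gripper_force: 15.0
spin -0.0 then tool xyz [0.293, 0.837, 0.525] t 46.5 at [0.5007 0.1135 0.1537] 3.84
```

Release the last piece, back off upward toward the chopper lid, and look.

```bash
python3 -m inch '.098 .279 0 0 0; .098 .279 0 0 0; .097 .279 0 0 0; 0 0 .2 0 0; 0 0 .2 0 0; 0 0 .12 0 0; 0 0 0 0 .4; 0 0 0 0 .4'; python3 -m inch '0 0 0 0 .4; 0 0 -.3 0 .4; 0 0 -.35 0 .4; -.05 .38 -.2 0 .5; -.05 .38 -.2 0 .5; -.05 .38 -.1 0 .5; -.05 .38 0 0 .6; -.05 .38 0 0 .7'; python3 - <<'E'
from h import *
T=capture("top");S=capture("side");W=capture("wrist"); cv2.imwrite("pics/kt.png",T["color"]);cv2.imwrite("pics/kw.png",W["color"])
a=cv2.resize(T["color"][175:285,125:345],(800,400),interpolation=2); b=cv2.resize(S["color"][90:340,150:450],(240,200),interpolation=3);w=cv2.resize(W["color"],(320,200))
cv2.imwrite("pics/k.png",np.vstack([a,np.hstack([b,w,np.zeros((200,240,3),np.uint8)])]))
print(get_state()["tcp_pos"])
E
```

```text
time_s: 47.5
tcp_pos: [0.5536, -0.007, 0.0764]
eef_rot: [180.0, -0.1, 3.8]
contact_force: [0.4, 0.2, -0.0]
gripper_width: 0.0344
gripper_force: 0.0
time_s: 48.5
tcp_pos: [0.5349, -0.2917, 0.2474]
eef_rot: [180.0, -0.1, 3.8]
contact_force: [1.9, 0.1, 0.2]
gripper_width: 0.0571
gripper_force: 0.0
[ 0.5342278  -0.29239011  0.24609267]
```

View pics/k.png

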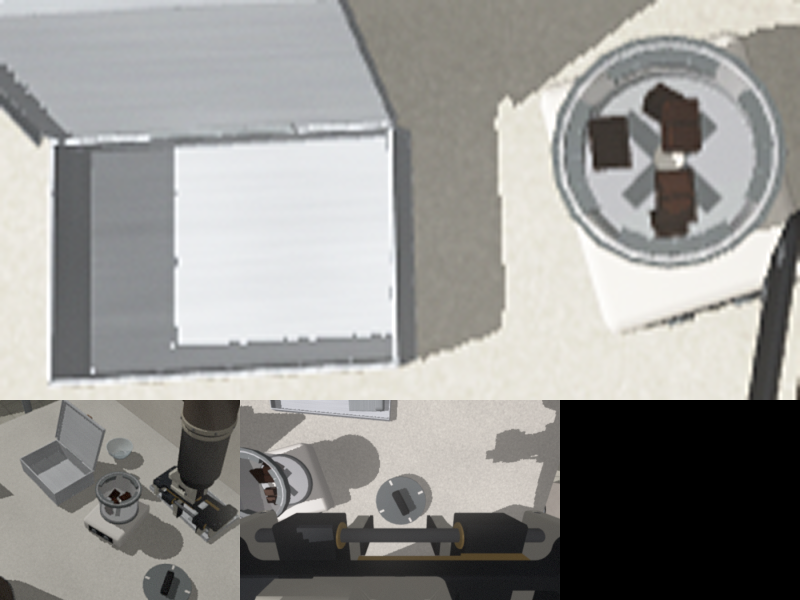

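The tin is empty and all five pieces lie in the bowl. The chopper lid is seen in the wrist view at about (326,198). Next I'll measure the lid pose, and the chopper yaw from the notches.

```bash
python3 - <<'E'
from h import *
T=capture("top"); C=capture("wrist")
def rect(C,cx,cy,z,h=.1,s=2000):
    P=np.float32([[cx-h,cy-h],[cx+h,cy-h],[cx+h,cy+h],[cx-h,cy+h]]); src=np.float32([proj(C,[*p,z]) for p in P])
    dst=np.float32([[(p[1]-cy+h)*s,(p[0]-cx+h)*s] for p in P]); return cv2.warpPerspective(C["color"],cv2.getPerspectiveTransform(src,dst),(int(2*h*s),)*2)
# lid: bar top z .048, disc top .024
r=rect(C,.483,-.299,.024); m=(r.max(2)<50).astype(np.uint8)
g=cv2.cvtColor(r,cv2.COLOR_BGR2GRAY); print("disc grey",[int(g[200+40,200+d]) for d in(-60,-40,40,60)],"bar",int(g[200,200]),"table",int(g[20,380]))
d=((g<np.float32(.75*g[200+40,200-40]+.25*g[350,370]))).astype(np.uint8)
k=max(cv2.findContours(cv2.morphologyEx(d,cv2.MORPH_OPEN,np.ones((25,25),np.uint8)),0,1)[0],key=cv2.contourArea); (u,v),R=cv2.minEnclosingCircle(k); print("disc",.483-.1+v/2000,-.299-.1+u/2000,R/2, cv2.contourArea(k))
w=((r.min(2)>150)).astype(np.uint8); n,l,st,ce=cv2.connectedComponentsWithStats(w)
pts=[ce[i] for i in range(1,n) if 15<st[i,4]<600 and np.hypot(*(ce[i]-200))<150]
for p in pts: print("mark",(.383+p[1]/2000).round(4),(-.399+p[0]/2000).round(4))
r2=rect(C,.483,-.299,.048); m=(r2.max(2)<55).astype(np.uint8); m=cv2.morphologyEx(m,cv2.MORPH_OPEN,np.ones((15,15),np.uint8))
for k in cv2.findContours(m,0,1)[0]:
    if cv2.contourArea(k)>2500: a=cv2.minAreaRect(k); B=cv2.boxPoints(a); e=max([B[1]-B[0],B[2]-B[1]],key=np.linalg.norm); print("bar",.383+a[0][1]/2000,-.399+a[0][0]/2000,np.array(a[1])/2,np.degrees(np.arctan2(e[0],e[1])))
# notches
r=rect(T,.531,.0012,.158); g=cv2.cvtColor(r,cv2.COLOR_BGR2GRAY)
cv2.imwrite("pics/rim.png",r)
prof=[]
for th in range(0,360,3):
    a=np.radians(th); prof.append(int(np.mean([g[int(200+q*2*np.cos(a)),int(200+q*2*np.sin(a))] for q in np.arange(56.5,62)])))
print(prof)
E
```

```text
disc grey [114, 81, 61, 117] bar 56 table 58
disc 0.40775 -0.29925 102.77468872070312 18872.0
mark 0.516 -0.3524
mark 0.538 -0.2674
[129, 130, 128, 127, 128, 131, 135, 137, 129, 131, 129, 132, 128, 142, 155, 156, 157, 157, 157, 154, 137, 131, 134, 133, 132, 135, 137, 133, 133, 133, 133, 140, 137, 134, 134, 135, 136, 138, 136, 135, 135, 136, 134, 121, 124, 132, 135, 137, 140, 150, 148, 135, 137, 135, 137, 137, 145, 140, 136, 136, 136, 140, 143, 135, 135, 138, 137, 138, 141, 135, 137, 136, 138, 145, 172, 172, 172, 174, 171, 169, 152, 138, 133, 132, 135, 134, 138, 137, 133, 133, 134, 131, 130, 131, 129, 128, 132, 132, 130, 132, 128, 129, 130, 178, 190, 188, 186, 186, 184, 175, 135, 127, 130, 129, 127, 132, 133, 125, 127, 128]
```

```bash
python3 -m inch '0 0 0 -.0247 .7; 0 0 0 -.0247 .7; 0 0 0 -.0247 .7; 0 0 0 0 .7; 0 0 .3 0 .7; 0 0 .3 0 .7;0 0 0 0 .7; 0 0 0 0 .7' 30; python3 - <<'E'
from h import *
print(get_state()["joints"])
go(.484,-.299,.05,30.5)
C=capture("wrist");T=capture("top")
for n,C in(("w",C),("t",T)):
    h=.1;s=2000;cx,cy,z=.484,-.299,.024
    P=np.float32([[cx-h,cy-h],[cx+h,cy-h],[cx+h,cy+h],[cx-h,cy+h]]); src=np.float32([proj(C,[*p,z]) for p in P])
    dst=np.float32([[(p[1]-cy+h)*s,(p[0]-cx+h)*s] for p in P]); r=cv2.warpPerspective(C["color"],cv2.getPerspectiveTransform(src,dst),(400,400))
    w=(r.min(2)>150).astype(np.uint8); k,l,st,ce=cv2.connectedComponentsWithStats(w)
    for i in range(1,k):
        if 15<st[i,4]<700 and abs(np.hypot(*(ce[i]-200))-120)<40: print(n,"mark",(cx-h+ce[i][1]/s).round(4),(cy-h+ce[i][0]/s).round(4),st[i,4])
E
```

```text
time_s: 49.75
tcp_pos: [0.5361, -0.29, 0.1579]
eef_rot: [179.9, -0.1, 30.5]
contact_force: [0.2, -0.0, -0.9]
gripper_width: 0.0611
gripper_force: 0.0
[-1.00298795e+01  1.55792337e+01 -1.06292533e+01  6.03704198e-02
 -6.36733370e+01  1.30469728e+02]
spin -0.0001 then tool xyz [-0.33, -0.125, 0.719] t 49.75 at [ 0.5361 -0.29    0.1579] 30.47
w mark 0.4529 -0.2452 426
w mark 0.516 -0.3527 420
w mark 0.538 -0.2676 416
```

```bash
python3 -m inch '-.326 -.125 0 0 .7; 0 0 .3 0 .7; 0 0 .3 0 .7; 0 0 .25 0 .7; 0 0 .15 0 .7; 0 0 .07 0 .7; 0 0 .03 0 .7; 0 0 0 0 .7' 40;python3 -c "
from h import *
go(.4845,-.299,-.0075,30.4)"
```

```text
time_s: 50.85
tcp_pos: [0.4841, -0.2987, -0.0083]
eef_rot: [179.9, -0.1, 30.5]
contact_force: [-0.7, -0.3, 1.1]
gripper_width: 0.0614
gripper_force: 0.0
spin 0.0003 then tool xyz [0.002, 0.003, -0.005] t 50.85 at [ 0.4841 -0.2987 -0.0083] 30.49
```

```bash
python3 -m inch '0 0 0 0 0; 0 0 0 0 0; 0 0 0 0 0; 0 0 0 0 0; 0 0 0 0 0; 0 0 0 0 0; 0 0 0 0 0; 0 0 0 0 0' 40; python3 -m inch '0 0 -.1 0 0; 0 0 -.3 0 0; 0 0 -.4 0 0; 0 0 -.4 0 0; 0 0 -.3 0 0; 0 0 -.1 0 0; 0 0 0 0 0; 0 0 0 0 0';  python3 - <<'E'
from h import *
go(.531,.0012,.232,49.5)
# mouth by wrist/side later: side ellipse
S=capture("side");T=capture("top")
for n,C,(x0,y0,x1,y1) in(("side",S,(262,172,336,225)),("top",T,(272,180,345,253))):
    g=cv2.cvtColor(C["color"],cv2.COLOR_BGR2GRAY); print(n,proj(C,[.531,.0012,.16]).round(1),proj(C,[.531,.0712,.16]).round(1),proj(C,[.531,-.0688,.16]).round(1),proj(C,[.601,.0012,.16]).round(1),proj(C,[.461,.0012,.16]).round(1))
a=cv2.resize(T["color"][176:256,268:348],(400,400),interpolation=2);b=cv2.resize(S["color"][160:240,258:338],(400,400),interpolation=2)
cv2.imwrite("pics/m.png",np.hstack([a,b]))
E
```

```text
time_s: 51.85
tcp_pos: [0.4834, -0.2986, -0.0091]
eef_rot: [180.0, -0.0, 30.5]
contact_force: [-0.5, -1.5, 1.4]
gripper_width: 0.0217
gripper_force: 40.0
time_s: 52.85
tcp_pos: [0.4822, -0.298, 0.2291]
eef_rot: [-179.9, 0.1, 30.5]
contact_force: [0.2, -0.1, -1.9]
gripper_width: 0.0218
gripper_force: 40.0
spin -0.0528 then tool xyz [1.728, -1.048, -0.02] t 52.85 at [ 0.4822 -0.298   0.2291] 30.48
side [297.2 199.2] [281.2 183.7] [314.3 215.8] [318.7 186.9] [274.6 212.2]
top [307.9 215.9] [277.3 215.8] [338.4 216. ] [308.  185.7] [307.7 246.7]
```

View pics/m.png

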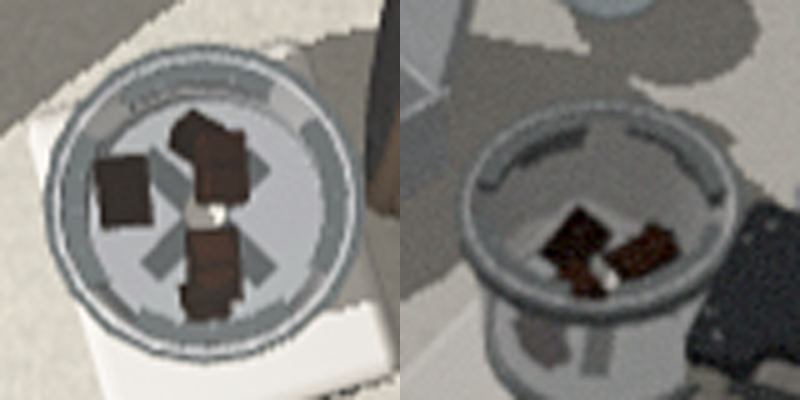

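The top view puts the rim circle at (308.5,215.9) and the side view agrees within about 1 px. So the mouth is at about (0.531, 0.000), with the pieces lying low in the bowl. The lid is held on its bar at 21.8 mm.

```bash
python3 -m inch '0 0 0 -.0264 0; 0 0 0 -.0264 0; .287 -.174 0 0 0; .287 -.174 0 0 0; .287 -.174 0 0 0; .287 -.174 0 0 0; .287 -.174 0 0 0; .287 -.173 0 0 0';  python3 -m inch '0 0 .15 0 0; 0 0 .15 0 0; 0 0 .1 0 0; 0 0 .05 0 0; 0 0 0 0 0;0 0 0 0 0;0 0 0 0 0;0 0 0 0 0';python3 -c "
from h import *
go(.531,.0,.155,49.5);print(get_state()['contact_force'],get_state()['gripper_width'])"
```

```text
time_s: 53.95
tcp_pos: [0.5316, 0.001, 0.2298]
eef_rot: [-179.9, 0.1, 49.5]
contact_force: [0.5, -1.1, -0.8]
gripper_width: 0.0218
gripper_force: 40.0
time_s: 54.95
tcp_pos: [0.5323, -0.0005, 0.1638]
eef_rot: [180.0, -0.0, 49.5]
contact_force: [0.2, -1.0, -1.1]
gripper_width: 0.0215
gripper_force: 40.0
spin -0.0 then tool xyz [-0.003, -0.008, 0.058] t 54.95 at [ 5.323e-01 -5.000e-04  1.638e-01] 49.5
[ 0.17034152 -0.98344172 -1.06458755] 0.021541760845049586
```

```bash
python3 -m inch '-.003 -.008 .03 0 0; 0 0 .03 0 0; 0 0 .03 0 0; 0 0 .02 0 0; 0 0 0 0 0;0 0 0 0 0;0 0 0 0 0;0 0 0 0 0';  python3 -m inch '0 0 .02 0 0; 0 0 0 0 0; 0 0 0.02 0 0; 0 0 0 0 0; 0 0 0 0 0;0 0 0 0 0;0 0 0 0 0;0 0 0 0 0'
```

```text
time_s: 55.95
tcp_pos: [0.5309, -0.0, 0.1469]
eef_rot: [180.0, -0.0, 49.5]
contact_force: [-0.1, 0.2, -1.5]
gripper_width: 0.0215
gripper_force: 40.0
time_s: 56.95
tcp_pos: [0.5309, -0.0001, 0.1409]
eef_rot: [180.0, -0.0, 49.5]
contact_force: [1.0, -1.4, -3.4]
gripper_width: 0.022
gripper_force: 40.0
```

```bash
python3 -m inch '0 0 .02 0 0; 0 0 0 0 0; 0 0 .02 0 0; 0 0 0 0 0; 0 0 .01 0 0;0 0 0 0 0;0 0 0 0 0;0 0 0 0 0';  python3 -m inch '0 0 .015 0 0; 0 0 0 0 0; 0 0 0 0 0; 0 0 0 0 0; 0 0 0 0 0;0 0 0 0 0;0 0 0 0 0;0 0 0 0 0'
```

```text
time_s: 57.95
tcp_pos: [0.5313, -0.0002, 0.1335]
eef_rot: [180.0, -0.0, 49.5]
contact_force: [4.4, -3.5, -0.2]
gripper_width: 0.0217
gripper_force: 40.0
time_s: 58.95
tcp_pos: [0.5315, -0.0001, 0.1331]
eef_rot: [179.9, -0.1, 49.5]
contact_force: [-1.4, -1.9, 14.4]
gripper_width: 0.0218
gripper_force: 40.0
```

```bash
python3 -m inch '0 0 0 .014 0; 0 0 0 .014 0; 0 0 0 .014 0; 0 0 0 .014 0; 0 0 0 .014 0; 0 0 0 .012 0;0 0 0 0 0;0 0 0 0 0';  python3 -m inch '0 0 0 .004 0; 0 0 0 .003 0; 0 0 0 .003 0; 0 0 0 0 0; 0 0 0 0 0;0 0 0 0 0;0 0 0 0 0;0 0 0 0 0';python3 -c "
from plant import *
s=get_state();print(s['moment'],s['eef_rot'])"
```

```text
time_s: 59.95
tcp_pos: [0.5318, -0.0001, 0.1331]
eef_rot: [179.9, -0.1, 20.0]
contact_force: [-1.4, -2.1, 14.0]
gripper_width: 0.0218
gripper_force: 40.0
time_s: 60.95
tcp_pos: [0.5319, -0.0002, 0.1331]
eef_rot: [179.9, -0.1, 16.5]
contact_force: [-0.9, -2.7, 13.2]
gripper_width: 0.0217
gripper_force: 40.2
[-0.88323453  0.31648697  0.62782518] [ 1.79929853e+02 -1.33818287e-01  1.64986787e+01]
```

```bash
python3 -m inch '0 0 0 .004 0; 0 0 0 0 0; 0 0 0 0 0; 0 0 0 0 0; 0 0 0 0 0;0 0 0 0 0;0 0 0 0 0;0 0 0 0 0';python3 -c "
from plant import *
s=get_state();print(s['moment'],s['eef_rot'])"; python3 -m inch '0 0 0 .004 0; 0 0 0 0 0; 0 0 0 0 0; 0 0 0 0 0; 0 0 0 0 0;0 0 0 0 0;0 0 0 0 0;0 0 0 0 0';python3 -c "
from plant import *
s=get_state();print(s['moment'],s['eef_rot'])"
```

```text
time_s: 61.95
tcp_pos: [0.5319, -0.0009, 0.1331]
eef_rot: [179.9, -0.1, 15.1]
contact_force: [0.9, -6.3, 13.1]
gripper_width: 0.0217
gripper_force: 40.5
[-2.12530413 -0.12698969  0.92664412] [ 1.79873665e+02 -1.09789370e-01  1.50792162e+01]
time_s: 62.95
tcp_pos: [0.532, -0.001, 0.1331]
eef_rot: [179.9, -0.1, 13.7]
contact_force: [1.6, -6.5, 11.0]
gripper_width: 0.0216
gripper_force: 41.2
[-2.5665474  -0.51166466  1.17222541] [ 1.79858405e+02 -1.23170735e-01  1.36666443e+01]
```

At the stop: the moment rises from 0.63 to 1.17 N m as I turn further. Releasing, then checking the lid's marks.

```bash
python3 -m inch '0 0 0 -.004 .6; 0 0 0 0 .6; 0 0 0 0 .6; 0 0 0 0 .6; 0 0 0 0 .6;0 0 0 0 .6;0 0 -.2 0 .6;0 0 -.4 0 .6'; python3 -m inch '0 0 -.4 0 .6; 0 0 -.3 0 .6; 0 -.35 0 0 .6; 0 -.35 0 0 .6; 0 -.35 0 0 .6;0 -.35 0 0 .6;0 -.35 0 0 .6;0 -.35 0 0 0'; python3 - <<'E'
from h import *
cx,cy,h,s=.531,0.,.1,2000
T=capture("top")
for z in(.166,):
    P=np.float32([[cx-h,cy-h],[cx+h,cy-h],[cx+h,cy+h],[cx-h,cy+h]]); src=np.float32([proj(T,[*p,z]) for p in P])
    dst=np.float32([[(p[1]-cy+h)*s,(p[0]-cx+h)*s] for p in P]); r=cv2.warpPerspective(T["color"],cv2.getPerspectiveTransform(src,dst),(400,400))
    w=(r.min(2)>150).astype(np.uint8); k,l,st,ce=cv2.connectedComponentsWithStats(w)
    for i in range(1,k):
        d=ce[i]-200
        if 15<st[i,4]<1500 and np.hypot(*d)<140: print("mark",(cx+d[1]/s).round(4),(cy+d[0]/s).round(4),"ang",np.degrees(np.arctan2(d[0],d[1])).round(1),np.hypot(*d)/2,st[i,4])
print(get_state()["joints"]); go(.67,.33,.23,3.8)
E
```

```text
time_s: 63.95
tcp_pos: [0.5291, -0.0004, 0.2199]
eef_rot: [-180.0, 0.3, 14.9]
contact_force: [1.9, 0.6, 1.2]
gripper_width: 0.0524
gripper_force: 0.0
time_s: 64.95
tcp_pos: [0.4489, 0.3059, 0.3263]
eef_rot: [-180.0, -0.0, 14.9]
contact_force: [1.0, 0.3, -0.3]
gripper_width: 0.0471
gripper_force: 0.0
mark 0.4714 -0.0175 ang -163.7 62.11102350126433 310
mark 0.5917 0.0185 ang 17.0 63.43671059777757 239
[ 5.52823920e+01  4.77270130e+00 -2.28589983e+00 -6.01859232e-02
 -8.29195958e+01  4.97685136e+01]
spin 0.0312 then tool xyz [1.486, -0.032, 0.635] t 65.0 at [0.4479 0.3104 0.3253] 15.04
```

```bash
python3 -m inch '0 0 0 .0156 .8; 0 0 0 .0156 .8; .306 0 0 0 .8; .306 0 0 0 .8; .306 .02 0 0 .8; .306 .02 0 0 .8; .306 0 0 0 .8; 0 0 0 0 .8' 30; python3 -m inch '0 0 .3 0 .8; 0 0 .3 0 .8; 0 0 .3 0 .8; 0 0 .2 0 .8; 0 0 .1 0 .8; 0 0 0 0 .8; 0 0 0 0 .8;0 0 0 0 .8'; python3 -c "
from h import *
go(.6335,.3175,.1443,3.8)"
```

```text
time_s: 66.0
tcp_pos: [0.6812, 0.3125, 0.322]
eef_rot: [179.9, 0.2, 3.6]
contact_force: [-0.8, 0.6, -0.3]
gripper_width: 0.0701
gripper_force: 0.0
time_s: 67.0
tcp_pos: [0.6797, 0.3136, 0.1478]
eef_rot: [-179.9, -0.1, 3.7]
contact_force: [0.6, 0.1, -0.3]
gripper_width: 0.0698
gripper_force: 0.0
spin -0.0002 then tool xyz [-0.306, -0.047, 0.024] t 67.0 at [0.6797 0.3136 0.1478] 3.71
```

```bash
python3 -m inch '-.153 -.02 .024 0 .8; -.153 -.02 0 0 .8; 0 0 0 0 0; 0 0 0 0 0; 0 0 0 0 0; 0 0 0 0 0; 0 0 0 0 0; 0 0 0 0 0' 30; python3 -c "
from plant import *
print(get_state()['gripper_width'])"
```

```text
time_s: 68.0
tcp_pos: [0.633, 0.3167, 0.1423]
eef_rot: [-180.0, -0.0, 3.7]
contact_force: [-0.1, 3.0, -0.5]
gripper_width: 0.0296
gripper_force: 30.0
0.029605020705865324
```

Knob gripped (29.6 mm). Reverse the swing.

```bash
python3 -m inch '-.109 0 -.058 0 0; -.133 0 -.049 0 0; -.139 0 -.03 0 0; -.141 0 -.01 0 0; -.142 0 .009 0 0; -.139 0 .029 0 0; -.133 0 .048 0 0; 0 0 0 0 0'; python3 -m inch '-.125 0 .066 0 0; -.115 0 .083 0 0; -.103 0 .098 0 0; -.087 0 .112 0 0; -.072 0 .122 0 0; -.053 0 .132 0 0; -.03 0 .08 0 0; 0 0 0 0 0'
```

```text
time_s: 69.0
tcp_pos: [0.492, 0.3091, 0.1531]
eef_rot: [-179.8, -0.1, 3.8]
contact_force: [-2.5, 7.3, 2.5]
gripper_width: 0.0296
gripper_force: 30.0
time_s: 70.0
tcp_pos: [0.4053, 0.3044, 0.0482]
eef_rot: [-179.7, -0.1, 3.8]
contact_force: [-6.5, 10.4, -0.0]
gripper_width: 0.0298
gripper_force: 30.0
```

```bash
python3 -m inch '-.01 0 .03 0 0; 0 0 .02 0 0; 0 0 0 0 0; 0 0 0 0 .8; 0 0 0 0 .8; 0 0 0 0 .8; 0 0 0 0 .8; 0 0 0 0 .8'; python3 -m inch '0 0 -.1 0 .8; 0 0 -.3 0 .8; 0 0 -.4 0 .8; 0 0 -.4 0 .8; 0 -.4 -.2 0 .8; 0 -.4 0 0 .8; 0 -.4 0 0 .8; 0 0 0 0 .8';python3 - <<'E'
from h import *
T=capture("top");S=capture("side")
im=T["color"].astype(int)
for n,C,z,(x0,y0,x1,y1) in(("top",T,.097,(120,200,245,290)),("side",S,.097,(170,135,270,220))):
    im=C["color"].astype(int); m=((im[...,2]-im[...,0])>30)[y0:y1,x0:x1]; ys,xs=np.nonzero(m); print(n,len(xs),(xs.mean()+x0,ys.mean()+y0) if len(xs) else None)
h=.1;s=2000;cx,cy,z=.531,0,.166
P=np.float32([[cx-h,cy-h],[cx+h,cy-h],[cx+h,cy+h],[cx-h,cy+h]]); src=np.float32([proj(T,[*p,z]) for p in P])
dst=np.float32([[(p[1]-cy+h)*s,(p[0]-cx+h)*s] for p in P]); r=cv2.warpPerspective(T["color"],cv2.getPerspectiveTransform(src,dst),(400,400))
k,l,st,ce=cv2.connectedComponentsWithStats((r.min(2)>150).astype(np.uint8))
for i in range(1,k):
    d=ce[i]-200
    if 15<st[i,4]<1500 and np.hypot(*d)<140: print((cx+d[1]/s).round(4),(cy+d[0]/s).round(4),np.degrees(np.arctan2(d[0],d[1])).round(1))
st=get_state();print(st["contact_force"],st["tcp_pos"],np.abs(st["qd"]).max())
E
```

```text
time_s: 71.0
tcp_pos: [0.4037, 0.3011, 0.0402]
eef_rot: [180.0, 0.0, 3.7]
contact_force: [0.4, 0.4, -0.1]
gripper_width: 0.0693
gripper_force: 0.0
time_s: 72.0
tcp_pos: [0.3915, 0.4798, 0.2475]
eef_rot: [179.9, 0.0, 3.9]
contact_force: [-0.7, -0.8, -1.0]
gripper_width: 0.0701
gripper_force: 0.0
top 81 (np.float64(180.87654320987656), np.float64(271.1975308641975))
side 54 (np.float64(198.42592592592592), np.float64(173.61111111111111))
[-0.17799701 -0.84500537 -0.92303762] [0.39197222 0.47699526 0.24831002] 1.5421303873100085
```

```bash
python3 -m inch '0 0 0 0 .8; 0 0 0 0 .8; 0 0 0 0 .8; 0 0 0 0 .8; 0 0 0 0 .8; 0 0 0 0 .8; 0 0 0 0 .8; 0 0 0 0 .8'; python3 - <<'E'
from h import *
T=capture("top");S=capture("side")
cx,cy,h,s,z=.531,0,.1,2000,.166
P=np.float32([[cx-h,cy-h],[cx+h,cy-h],[cx+h,cy+h],[cx-h,cy+h]]); src=np.float32([proj(T,[*p,z]) for p in P])
dst=np.float32([[(p[1]-cy+h)*s,(p[0]-cx+h)*s] for p in P]); r=cv2.warpPerspective(T["color"],cv2.getPerspectiveTransform(src,dst),(400,400))
g=cv2.cvtColor(r,cv2.COLOR_BGR2GRAY); print([int(g[200+d,200]) for d in range(-180,181,30)])
for t in (85,100,120):
  k,l,st,ce=cv2.connectedComponentsWithStats((g>t).astype(np.uint8))
  for i in range(1,k):
    d=ce[i]-200
    if 40<st[i,4]<1500 and np.hypot(*d)<140: print(t,(cx+d[1]/s).round(4),(cy+d[0]/s).round(4),np.degrees(np.arctan2(d[0],d[1])).round(1),st[i,4])
for n,C,(x0,y0,x1,y1) in(("top",T,(120,200,245,290)),("side",S,(170,135,270,220))):
    im=C["color"].astype(int); m=((im[...,2]-im[...,0])>25)[y0:y1,x0:x1]; ys,xs=np.nonzero(m); print(n,len(xs),xs.mean()+x0,ys.mean()+y0)
E
```

```text
time_s: 73.1
tcp_pos: [0.3923, 0.4769, 0.2481]
eef_rot: [180.0, 0.0, 3.7]
contact_force: [0.1, 0.1, -0.4]
gripper_width: 0.0702
gripper_force: 0.0
[110, 154, 58, 56, 33, 35, 36, 37, 36, 58, 59, 153, 161]
85 0.4715 -0.0175 -163.6 311
85 0.5131 0.0597 106.7 323
85 0.5486 -0.0595 -73.5 297
85 0.5904 0.0179 16.7 326
100 0.4713 -0.0175 -163.7 202
100 0.5131 0.0599 106.6 174
100 0.5485 -0.0595 -73.6 154
100 0.5904 0.0178 16.7 195
top 91 181.13186813186815 271.010989010989
side 59 198.52542372881356 173.8813559322034
```

```bash
python3 -c "
from plant import close_job
print(close_job())"
```

```text
the job is handed in; nothing more can be done
None
```

I handed the job in with the five chocolate pieces in the bowl, the chopper lid locked and the tin shut, but while picking up the first piece the fingertips hit the tin floor with a reading of about 190 N, over the 120 N wrist limit, so the run may be judged failed on that.

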